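# Find the chip-pot lid that rocks and press it home

## Robot

A 6-joint arm with a two-finger parallel gripper is mounted at the origin on the work surface. World frame = base frame: x ahead of the robot, y to its left, z up, the work surface at z = 0. Lengths are in m, angles in rad, forces in N, time in s.
With the tool pointing down it reaches from about 0.25 to 0.725 m from the base axis. Payload 9.7 kg.
Tool frame: the origin (TCP) lies between the finger pads; the fingertips stand 11 mm ahead of it and the grasp point (between the pads) lies 8 mm behind it; z points along the fingers, y is the line along which they close (so a half turn about z gives the same grasp; the last joint's range is limited). The gripper opens to 85 mm and grips with 20 to 120 N. Pads are 22 mm wide; open, the fingers measure 114 mm over their backs; the gripper's body (76 mm by 85 mm) begins 54 mm behind the grasp point. The pads swing forward as they close: fully open they stand 13 mm farther back than shut.
Start: joints at [1.345, 0.087, 0.176, 1.66, 0, 1.571], TCP at [0.123, 0.536, 0.242] pointing down, gripper open.
Joint ranges: [-3.13, 3.13], [-0.85, 1.81], [-1.15, 1.24], [-2.2, 2.28], [-1.44, 1.52], [-3.14, 3.14]. Speed limits (rad/s): [2.22, 2.22, 2.57, 3.14, 3.14, 3.14].

## Interface

Orientations are given as a 3x3 rotation matrix whose columns are the frame's x, y, z axes.
In Python, from workcell import * gives the robot as it stands.
- The arm moves only by the shell command python3 -m jog 'ROWS' [FORCE]. ROWS is JSON, a list that holds one entry, the list of rows, each a list of 7 numbers: the finger opening in m, from 0 to 0.0854, then the shift along the tool's x, y, z in m, then the turn, a rotation vector about the tool's x, y, z in degrees. In form: [[[hand, tx, ty, tz, ax, ay, az], ...]]. A call has 1 to 20 rows; each row shifts and turns the commanded pose from where the row before left it, along the tool's axes as they then stand; what a row does not reach is not made up. A row lasts 1/12 s, in which the tool goes at most 41.7 mm and 7.16 degrees, less where a joint would pass 70% of its speed; a pose out of reach is approached as far as the arm can. A call with a gripper value outside its range is refused whole. The fingers move at their own pace and stop on an object; FORCE is the grip in N (left out, the last holds). Time passes only in rows, so rows that do not move let the fingers close. It gives the time, the measured TCP pose, the force, the opening and the grip force at its end, in the units of the state.
- observe(): the state, without advancing time (a new reading comes with each control period).
- read_camera(name): name is "side" or "top" or "wrist"; returns the picture (480x640x3 uint8, red, green, blue); there is no depth.
- get_calibration(name): a dict with "intrinsics" (3x3 intrinsics, pixels), "k1" (the pictures are not rectified: a ray, as slopes to the right and down, at radius r is drawn at 1 + k1 r^2 times it, then the intrinsics apply), "rvec" (rotation vector, rad) and "tvec" (3), from world to camera coordinates, as OpenCV has them. Camera axes: x right, y down, z forward; pixel columns grow to the right and rows downward; lengths in m; the calibration is good to about 2 mm. A picture is of the moment at which its call begins: read the wrist's pose just before it. get_calibration takes no time and is no camera call; for the wrist camera it gives the pose at the moment of the call.
- hand_in(): hands the job in; it is judged then, once.
Trained networks look in the newest picture that a camera, given by its name, has taken for a name from the list of things; names that differ only in an ending like _2 or _b are one class to them, and where a whole thing is asked for, a point or a joint stands for the part that bears it (a point fixed in the world has none). Each returns a list of dicts, best first, with "p" (0 to 1); they miss things now and then, are a little off and sometimes report something else, mostly with a low value. They report only what shows in the picture. A call takes as long as a camera call.
- recognise(query, camera): "position" ([column, row] in pixels, amid what is visible of it).
The state is a dict: "t": time; "qpos": joint angles; "dq": joint speeds; "effort": joint torques, N m; "ee_pos": TCP position; "tcp_rot": TCP orientation; "contact_force": force on the tool from outside, world axes, zero at the start; "ft_torque": the same for the moment, N m; "finger_gap": opening from 0.0 (shut) to 1.0 (fully open); "grasp_force": force on a finger pad.
Only numpy, scipy, OpenCV 4.12 (cv2) and the standard library are available. Lean on these libraries where they do the work, as an engineer would, in place of code of your own. Each camera call takes 0.05 s, during which the arm holds its last target. There are 200 camera calls.

## Task

One of the four chip pots in the dark wooden rack has a push-in lid that is not down on its seal. With the fingertips, press the lids near the edge until you find the one that rocks, then press that lid on its middle until it is fully home, level and flush on the glass. Do not pull any lid up, leave the tiles, the ashtray and the chip dish as they stand, and draw the hand clear at the end.

Things in the scene. Friction and masses are not known exactly. Their poses are not given: they have to be found in the camera images.
- rack: dark wooden block, 212 x 212 x 22 mm, fixed on the table; origin at the centre of its underside, z up, x and y along its sides. In its four sockets (centres x, y = +-50 mm) stand four identical round glass chip pots, 78 mm across, firm, rims 72 mm above the table, each with an identical flat round pale wooden push-in lid, 82 mm across, flange 12 mm thick, on silicone sealing rings.
- seat (a joint): how far the one loose lid is pushed in, m, whichever pot it is on: 0 to 0.001 as found (top face 88 to 89 mm above the table), 0.005 fully home, flange on the rim; negative if pulled up. Friction of the rings: about 11 N on its middle pushes it in (about 16 N if 10 mm off-centre); it stays where it is pushed to.
- rock_a (a joint): tilt of the loose lid, rad, about the rack's x axis; 0 level, as found. It rocks about its middle on the soft rings (0.7 N m/rad) and swings back when let go: 2 to 5 N pressed 20 to 30 mm from its centre tips it 0.06 to 0.13 rad, then its edge meets the rim. Pressed near the edge it only rocks; pressed on its middle it goes in. Once home it cannot rock.
- rock_b (a joint): the same tilt about the rack's y axis.
- lid1 (a point): point fixed to the rack at its x = -50, y = -50 mm, 84 mm above the table: the centre of the top face of that pot's lid when fully home. Three of the four lids are home and do not move when pressed; one is loose and its top is 4 to 5 mm higher. Which one differs from start to start, and this point does not tell.
- lid2 (a point): point fixed to the rack at its x = -50, y = 50 mm, 84 mm above the table: the centre of the top face of that pot's lid when fully home. It may or may not be the loose one.
- lid3 (a point): point fixed to the rack at its x = 50, y = -50 mm, 84 mm above the table: the centre of the top face of that pot's lid when fully home. It may or may not be the loose one.
- lid4 (a point): point fixed to the rack at its x = 50, y = 50 mm, 84 mm above the table: the centre of the top face of that pot's lid when fully home. It may or may not be the loose one.
- tile1: mahjong tile with a green back, 30 x 40 x 22 mm (x, y, z), lying face down, origin at the centre of its underside; the lowest of a stack of three beside the rack (stack 66 mm high).
- tile2: mahjong tile with a green back, 30 x 40 x 22 mm (x, y, z), lying face down, origin at the centre of its underside; the middle one of the stack.
- tile3: mahjong tile with a green back, 30 x 40 x 22 mm (x, y, z), lying face down, origin at the centre of its underside; the top one of the stack.
- ashtray: round glass ashtray with four grooves in its rim, 112 mm across, 34 mm high, beside the rack; origin at the centre of its underside.
- chip_dish: round white china chip dish, 110 mm across, 26 mm high, with a few chips, beyond the rack; origin at the centre of its underside.

How it is judged:
By the outcome, as a careful person would: the job done as asked, in the order asked, and still so for the second after the job is handed in, with the robot touching nothing.
It also fails if it takes over 58 s, if anything falls off the work surface, if the arm or the gripper's body presses on something with over 40 N, if the wrist force passes 120 N, or if a joint passes its speed limit or range.

## Working session

There is one attempt and no reset: what is moved stays moved. The work goes in short steps, Python scripts to look and compute and a shell command to move; the robot and the scene stay as the last step left them, time stands still between calls to the robot, and variables do not carry over. Pictures are saved under pics/ and viewed, at most 10 in all, crops included, and the job is handed in when it is done.

```bash
mkdir -p pics
cat > h.py <<'E'
from workcell import *
import numpy as np, cv2
def ray(name,px):
    c=get_calibration(name);K=np.array(c["intrinsics"]);R=cv2.Rodrigues(np.array(c["rvec"],float))[0];t=np.array(c["tvec"],float).ravel()
    d=cv2.undistortPoints(np.array([[px]],float),K,np.array([c["k1"],0,0,0],float)).ravel()
    # k1 convention same as OpenCV
    return -R.T@t, R.T@np.array([d[0],d[1],1])
def onz(name,px,z):
    o,d=ray(name,px); return o+d*(z-o[2])/d[2]
E
python3 - <<'E'
from h import *
for n in("top","side"):
    im=read_camera(n); cv2.imwrite(f"pics/{n}0.png",im[:,:,::-1])
    for q in("rack","lid1","seat","tile3","ashtray","chip_dish"):
        r=recognise(q,n)
        z={"rack":.05,"lid1":.084,"seat":.084,"tile3":.066,"ashtray":.02,"chip_dish":.02}[q]
        for e in r[:5]: print(n,q,round(e["p"],2),np.round(e["position"]),np.round(onz(n,e["position"],z),3))
s=observe();print(s["t"],s["ee_pos"],np.round(s["tcp_rot"],2).tolist(),s["contact_force"])
E
```

```text
top rack 0.7 [292. 262.] [0.579 0.066 0.05 ]
top lid1 0.67 [293. 266.] [0.572 0.063 0.084]
top seat 0.93 [274. 236.] [0.63  0.1   0.084]
top tile3 0.63 [218. 215.] [0.673 0.213 0.066]
top tile3 0.62 [233. 222.] [0.658 0.183 0.066]
top ashtray 0.66 [385. 300.] [ 0.502 -0.127  0.02 ]
top chip_dish 0.82 [320. 180.] [0.753 0.009 0.02 ]
side rack 0.96 [320. 315.] [0.571 0.147 0.05 ]
side lid1 0.83 [322. 313.] [0.564 0.161 0.084]
side lid1 0.71 [296. 278.] [0.629 0.104 0.084]
side seat 0.81 [294. 275.] [0.633 0.098 0.084]
side seat 0.16 [317. 312.] [0.572 0.162 0.084]
side tile3 0.97 [256. 332.] [0.666 0.218 0.066]
side tile3 0.57 [252. 348.] [0.663 0.247 0.066]
side tile3 0.48 [266. 349.] [0.639 0.242 0.066]
side ashtray 0.72 [385. 221.] [ 0.498 -0.132  0.02 ]
side chip_dish 0.8 [253. 250.] [0.748 0.019 0.02 ]
0.7 [0.12313675 0.53603245 0.24229711] [[-0.97, 0.22, 0.0], [0.22, 0.97, 0.0], [0.0, 0.0, -1.0]] [ 0.08711871 -0.01335223  0.317885  ]
```

View pics/top0.png

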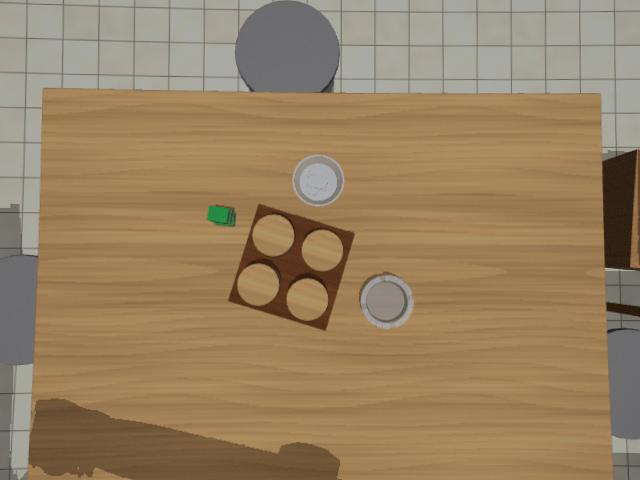

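View pics/side0.png

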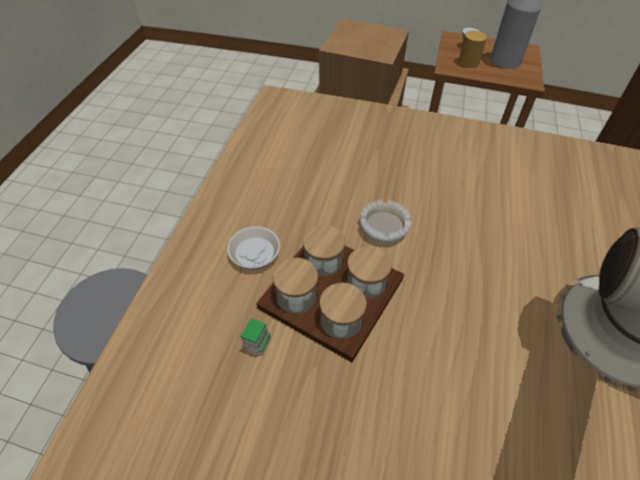

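The top view shows lids at about (273,235), (322,250), (258,284) and (307,299). The tiles are at (218,215), the ashtray at (386,301) and the dish at (318,181). The side view agrees, and the far-left lid, at (295,275) there, looks highest.

Run:
```python
from h import *
im=cv2.imread("pics/top0.png");g=cv2.cvtColor(im,cv2.COLOR_BGR2GRAY)
c=cv2.HoughCircles(cv2.resize(g[195:340,220:365],None,fx=4,fy=4,interpolation=cv2.INTER_CUBIC),cv2.HOUGH_GRADIENT,1.5,120,param1=100,param2=30,minRadius=70,maxRadius=100)
P=[]
for x,y,r in c[0][:6]:
    p=(220+(x-1.5)/4,195+(y-1.5)/4); w=onz("top",p,.084); P.append(w); print(np.round(p,1),r/4,np.round(w,4))
P=np.array(P)[:4]; print("mean",P.mean(0),"side",np.round([np.linalg.norm(P[i]-P[j]) for i in range(4) for j in range(i)],3))
s=observe();R=np.array(s["tcp_rot"]);e=np.array(s["ee_pos"])
for w in P:
    print(np.round(w,3),"tool delta mm",np.round(1e3*R.T@(w-e)))
```

```text
[307.2 299.1] 20.95 [0.5078 0.0342 0.084 ]
[257.3 284.1] 21.175 [0.5365 0.1312 0.084 ]
[272.7 234.6] 20.95 [0.633  0.1023 0.084 ]
[321.8 250.3] 20.5375 [0.6026 0.0061 0.084 ]
mean [0.56997932 0.0684321  0.084     ] side [0.101 0.143 0.101 0.099 0.141 0.101]
[0.508 0.034 0.084] tool delta mm [-487. -403.  158.]
[0.537 0.131 0.084] tool delta mm [-494. -302.  158.]
[0.633 0.102 0.084] tool delta mm [-594. -309.  158.]
[0.603 0.006 0.084] tool delta mm [-586. -409.  158.]
```

Lid spacing comes out at 100 mm and 141 mm, as it should. I'll close the fingers and move above the far-left lid, off to the side nearer the rack centre.

```bash
python3 -m jog '[[[0,-0.0297,-0.0168,0,0,0,0],[0,-0.0297,-0.0168,0,0,0,0],[0,-0.0297,-0.0168,0,0,0,0],[0,-0.0297,-0.0168,0,0,0,0],[0,-0.0297,-0.0168,0,0,0,0],[0,-0.0297,-0.0168,0,0,0,0],[0,-0.0297,-0.0168,0,0,0,0],[0,-0.0297,-0.0168,0,0,0,0],[0,-0.0297,-0.0168,0,0,0,0],[0,-0.0297,-0.0168,0,0,0,0],[0,-0.0297,-0.0168,0,0,0,0],[0,-0.0297,-0.0168,0,0,0,0],[0,-0.0297,-0.0168,0,0,0,0],[0,-0.0297,-0.0168,0,0,0,0],[0,-0.0297,-0.0168,0,0,0,0],[0,-0.0297,-0.0168,0,0,0,0],[0,-0.0297,-0.0168,0,0,0,0],[0,-0.0297,-0.0168,0,0,0,0],[0,-0.0297,-0.0168,0,0,0,0],[0,-0.0297,-0.0168,0,0,0,0]]]' 30; python3 -m jog '[[[0,0,0,0,0,0,0],[0,0,0,0,0,0,0],[0,0,0,0,0,0,0]]]'
python3 - <<'E'
from h import *
s=observe();R=np.array(s["tcp_rot"]);e=np.array(s["ee_pos"])
im=read_camera("wrist");cv2.imwrite("pics/w1.png",im[:,:,::-1])
print(e,s["finger_gap"],s["contact_force"],"to lid A centre",np.round(1e3*R.T@(np.array([.6325,.102,.0885])-e),1))
for q in("seat","lid1"):
  for r in recognise(q,"wrist")[:4]: print(q,r["p"],r["position"],onz("wrist",r["position"],.086))
E
```

```text
t: 2.37
ee_pos: [0.6279, 0.0741, 0.2422]
tcp_rot: [[-0.975, 0.224, 0.0], [0.224, 0.975, 0.0], [-0.0, 0.0, -1.0]]
contact_force: [0.2, 0.5, 0.2]
finger_gap: 0.004
grasp_force: 0.0
t: 2.62
ee_pos: [0.6266, 0.0756, 0.242]
tcp_rot: [[-0.975, 0.224, -0.001], [0.224, 0.975, 0.0], [0.001, -0.0, -1.0]]
contact_force: [0.6, 0.0, 0.6]
finger_gap: -0.001
grasp_force: 0.0
[0.62662042 0.07564855 0.2420341 ] -0.0013967535839987956 [0.57431586 0.01248815 0.62227949] to lid A centre [1.000e-01 2.700e+01 1.535e+02]
seat 0.97 [352.7, 228.8] [0.63027295 0.10629401 0.086     ]
lid1 0.89 [295.7, 157.2] [0.56439314 0.07448292 0.086     ]
```

View pics/w1.png

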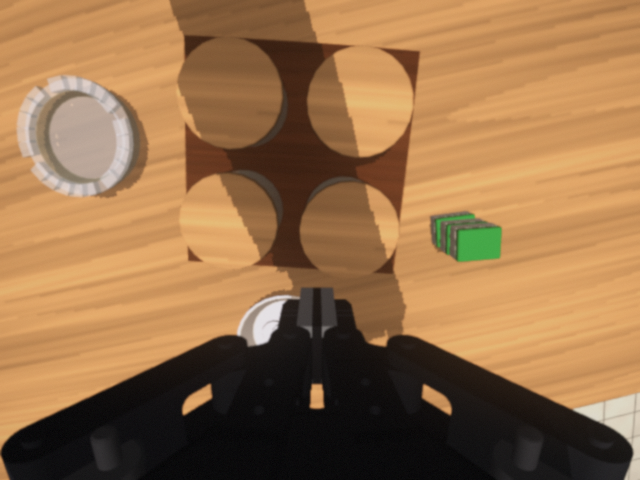

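The wrist picture shows the far-left lid at (350,228), which agrees with the top-view fix to within 4 mm. Closed fingers are at (317,300). Next I descend onto its inner edge.

```bash
python3 -m jog '[[[0,0,0,0.025,0,0,0],[0,0,0,0.025,0,0,0],[0,0,0,0.025,0,0,0],[0,0,0,0.025,0,0,0],[0,0,0,0.02,0,0,0],[0,0,0,0.012,0,0,0],[0,0,0,0,0,0,0],[0,0,0,0,0,0,0],[0,0,0,0,0,0,0]]]'
for i in 1; do python3 -m jog '[[[0,0,0,0.003,0,0,0],[0,0,0,0.003,0,0,0],[0,0,0,0,0,0,0],[0,0,0,0,0,0,0]]]'; done
python3 -m jog '[[[0,0,0,0.002,0,0,0],[0,0,0,0,0,0,0],[0,0,0,0,0,0,0]]]'
```

```text
t: 3.52
ee_pos: [0.6274, 0.076, 0.1122]
tcp_rot: [[-0.975, 0.223, 0.002], [0.223, 0.975, 0.0], [-0.002, 0.001, -1.0]]
contact_force: [0.8, 0.5, -0.2]
finger_gap: -0.001
grasp_force: 0.0
t: 3.85
ee_pos: [0.6269, 0.0755, 0.1044]
tcp_rot: [[-0.975, 0.224, 0.0], [0.224, 0.975, -0.0], [-0.0, -0.0, -1.0]]
contact_force: [0.2, -0.2, 0.2]
finger_gap: 0.004
grasp_force: 0.0
t: 4.1
ee_pos: [0.6268, 0.0756, 0.1022]
tcp_rot: [[-0.975, 0.224, -0.0], [0.224, 0.975, 0.0], [0.0, -0.0, -1.0]]
contact_force: [-0.6, -0.4, 0.3]
finger_gap: -0.0
grasp_force: 0.0
```

Tip at about 0.091. I'll go on in 1 mm steps.

```bash
python3 -m jog '[[[0,0,0,0.0015,0,0,0],[0,0,0,0,0,0,0],[0,0,0,0,0,0,0]]]'|grep -E 'ee_pos|contact'
python3 -m jog '[[[0,0,0,0.001,0,0,0],[0,0,0,0,0,0,0],[0,0,0,0,0,0,0]]]'|grep -E 'ee_pos|contact'
python3 -m jog '[[[0,0,0,0.001,0,0,0],[0,0,0,0,0,0,0],[0,0,0,0,0,0,0]]]'|grep -E 'ee_pos|contact'
python3 -m jog '[[[0,0,0,0.001,0,0,0],[0,0,0,0,0,0,0],[0,0,0,0,0,0,0]]]'|grep -E 'ee_pos|contact'
```

```text
ee_pos: [0.6268, 0.0756, 0.1006]
contact_force: [0.9, 0.2, 0.3]
ee_pos: [0.6268, 0.0756, 0.0997]
contact_force: [-0.5, 0.5, -0.1]
ee_pos: [0.6269, 0.0754, 0.099]
contact_force: [-1.0, -1.9, 1.8]
ee_pos: [0.6269, 0.0753, 0.0981]
contact_force: [0.3, -3.5, 3.7]
```

```bash
python3 -m jog '[[[0,0,0,0.001,0,0,0],[0,0,0,0,0,0,0],[0,0,0,0,0,0,0]]]'|grep -E 'ee_pos|contact'
python3 - <<'E'
from h import *
im=read_camera("side");cv2.imwrite("pics/s2.png",cv2.resize(im[220:370,230:430,::-1],None,fx=4,fy=4,interpolation=cv2.INTER_CUBIC))
E
python3 -m jog '[[[0,0,0,-0.003,0,0,0],[0,0,0,-0.006,0,0,0],[0,0,0,-0.006,0,0,0],[0,0,0,0,0,0,0],[0,0,0,0,0,0,0]]]'
```

```text
ee_pos: [0.6269, 0.0751, 0.0972]
contact_force: [-2.0, -3.8, 6.7]
t: 5.82
ee_pos: [0.6271, 0.0759, 0.1123]
tcp_rot: [[-0.975, 0.224, 0.001], [0.224, 0.975, 0.0], [-0.001, 0.001, -1.0]]
contact_force: [-0.2, -0.2, 0.5]
finger_gap: 0.002
grasp_force: 0.0
```

View pics/s2.png

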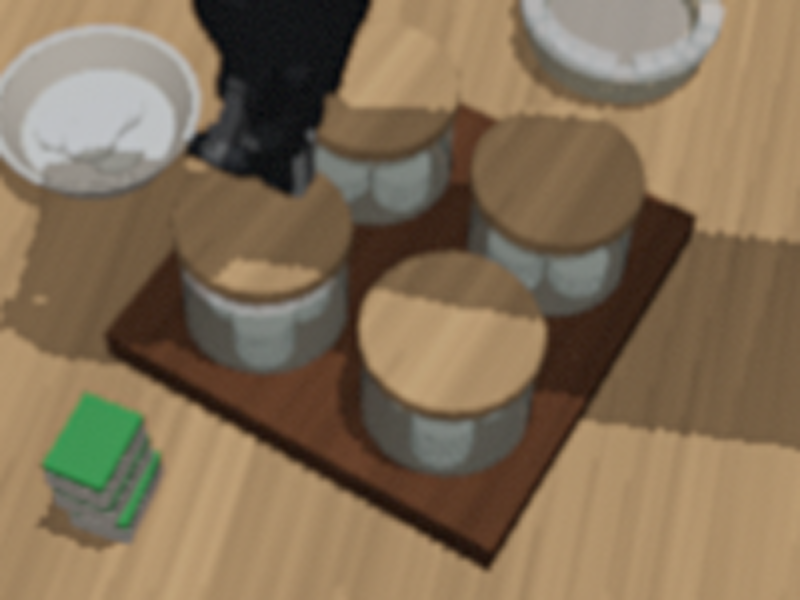

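The pressed edge went down softly and a pale ring shows on the near edge at (235,295), so this lid rocks. It also swung back when released. Now I move over its middle and press.

```bash
python3 -m jog '[[[0,0.0005,0.013,0,0,0,0],[0,0.0005,0.014,0,0,0,0],[0,0,0,0,0,0,0],[0,0,0,0.006,0,0,0],[0,0,0,0.005,0,0,0],[0,0,0,0,0,0,0],[0,0,0,0,0,0,0]]]'|grep -E 'ee_pos|contact'
for k in 1; do python3 -m jog '[[[0,0,0,0.002,0,0,0],[0,0,0,0.001,0,0,0],[0,0,0,0,0,0,0],[0,0,0,0,0,0,0]]]'|grep -E 'ee_pos|contact'; done
python3 -m jog '[[[0,0,0,0.001,0,0,0],[0,0,0,0,0,0,0],[0,0,0,0,0,0,0]]]'|grep -E 'ee_pos|contact'
python3 -m jog '[[[0,0,0,0.001,0,0,0],[0,0,0,0,0,0,0],[0,0,0,0,0,0,0]]]'|grep -E 'ee_pos|contact'
```

```text
ee_pos: [0.6316, 0.1019, 0.1002]
contact_force: [1.1, 0.0, -0.2]
ee_pos: [0.632, 0.1019, 0.0987]
contact_force: [-2.8, -0.5, 6.1]
ee_pos: [0.632, 0.1018, 0.0981]
contact_force: [-2.9, -0.1, 8.0]
ee_pos: [0.632, 0.1019, 0.0973]
contact_force: [-3.6, -0.4, 9.3]
```

```bash
for k in 1; do python3 -m jog '[[[0,0,0,0.001,0,0,0],[0,0,0,0,0,0,0],[0,0,0,0,0,0,0]]]'|grep -E 'ee_pos|contact'; done
python3 -m jog '[[[0,0,0,0.001,0,0,0],[0,0,0,0,0,0,0],[0,0,0,0,0,0,0]]]'|grep -E 'ee_pos|contact'
python3 -m jog '[[[0,0,0,0.001,0,0,0],[0,0,0,0,0,0,0],[0,0,0,0,0,0,0]]]'|grep -E 'ee_pos|contact'
python3 -m jog '[[[0,0,0,0.001,0,0,0],[0,0,0,0,0,0,0],[0,0,0,0,0,0,0]]]'|grep -E 'ee_pos|contact'
```

```text
ee_pos: [0.632, 0.1018, 0.0964]
contact_force: [-4.5, -0.6, 10.1]
ee_pos: [0.632, 0.1019, 0.0954]
contact_force: [-4.1, -0.6, 9.6]
ee_pos: [0.632, 0.1018, 0.0949]
contact_force: [-5.1, -0.4, 12.6]
ee_pos: [0.632, 0.1019, 0.0948]
contact_force: [-7.5, -0.9, 17.8]
```

It stopped stiffly at tip height 0.084. I'll press a little more, then lift off and look.

```bash
python3 -m jog '[[[0,0,0,0.001,0,0,0],[0,0,0,0.001,0,0,0],[0,0,0,0,0,0,0],[0,0,0,0,0,0,0],[0,0,0,0,0,0,0]]]'|grep -E 'ee_pos|contact'
python3 -m jog '[[[0,0,0,-0.003,0,0,0],[0,0,0,-0.004,0,0,0],[0,0,0,-0.01,0,0,0],[0,0,0,-0.02,0,0,0],[0,0,0,-0.025,0,0,0],[0,0,0,-0.025,0,0,0],[0,0,0,-0.025,0,0,0],[0,0.02,0,-0.02,0,0,0],[0,0.03,0,-0.01,0,0,0],[0,0.03,0,0,0,0,0],[0,0.03,0,0,0,0,0],[0,0.03,0,0,0,0,0],[0,0.03,0,0,0,0,0],[0,0.03,0,0,0,0,0],[0,0,0,0,0,0,0],[0,0,0,0,0,0,0],[0,0,0,0,0,0,0]]]'
python3 - <<'E'
from h import *
im=read_camera("side");cv2.imwrite("pics/s3.png",cv2.resize(im[220:370,230:430,::-1],None,fx=4,fy=4,interpolation=cv2.INTER_CUBIC))
E
```

```text
ee_pos: [0.6321, 0.1019, 0.0946]
contact_force: [-12.7, -2.9, 29.3]
t: 10.07
ee_pos: [0.4373, 0.1469, 0.2322]
tcp_rot: [[-0.975, 0.224, 0.001], [0.224, 0.975, 0.0], [-0.001, 0.0, -1.0]]
contact_force: [0.2, 0.8, 0.9]
finger_gap: 0.002
grasp_force: 0.0
```

View pics/s3.png

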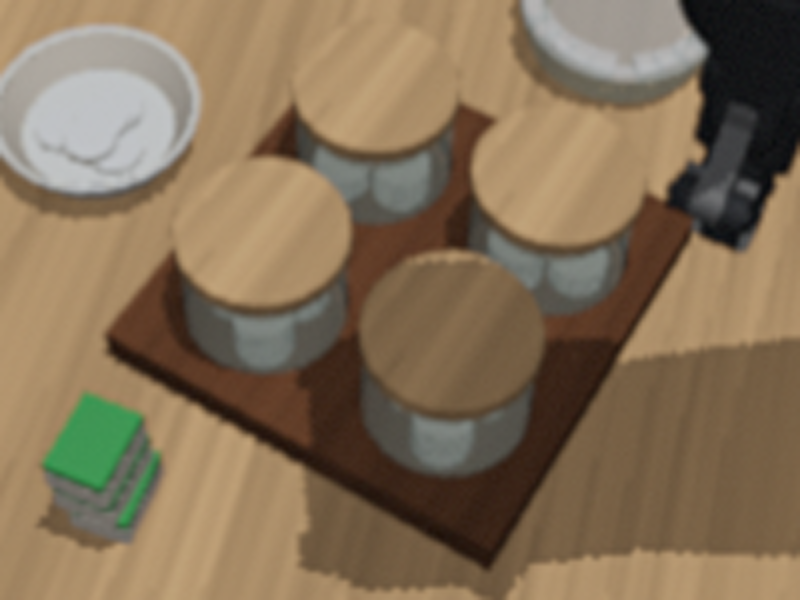

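The lid at (262,233) now sits level and flush like the other three. Nothing else has moved and the hand is clear.

```bash
python3 -c "
from workcell import *
print(hand_in())"
```

```text
the job is handed in; nothing more can be done
None
```

The far-left lid was the one that rocked; I pressed it on its middle until it stopped hard at 84 mm, level and flush, drew the hand clear at about 10 s, and handed the job in, though I got no verdict back.

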